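# Click the tube block into the empty dock bay

## Task

The dock's one empty bay has a small bottle parked in it: without tipping it over, stand the bottle upright on the white tray. Then take the loose orange tube block with the lip, hook its lip under the dock's rail in that bay, rock it down and press it until its sprung foot clicks under the catch, so that it sits flat and straight in the bay. Leave everything else where it stands.

Things in the scene. Friction and masses are not known exactly. Their poses are not given: they have to be found in the camera images.
- dock: Fixed aluminium dock: base plate 150 mm (x) by 216 mm (y), 10 mm thick, on the bench, with three bays side by side at y = -70, 0, +70 mm. Origin on the bench under the middle of the bays; z up, x points from the rail (on the robot's side) to the catches. The rail runs along y over the full width. Its place and yaw (up to 0.28 rad) vary.
- bay: The empty bay (which of the three varies). Origin: middle of its floor, which is the base plate's top, 10 mm over the bench; here comes the centre of the block's underside when seated. Axes as the dock's, -x to the rail. The brass contacts on its floor are flat.
- bay_slot (a point): Foot of the rail's inner wall in the empty bay, at (-65.5, 0, 0) mm of the bay. The rail's edge overhangs the floor from here 9.5 mm towards +x (to x = -56), underside 10 mm and top 15 mm above the floor: a slot 10 mm high, 9.5 mm deep, open to +x.
- catch (a point): Middle of the upper inner edge of the empty bay's fixed catch, at (50, 0, 24) mm of the bay. The catch is 40 mm wide (y), juts towards -x, its underside 19.5 mm and top 24 mm over the floor, on a post at x = 57 to 63 mm.
- module: The loose orange tube block, about 0.22 kg (varies): body 96 (x) by 60 (y) by 40 mm high, origin at the centre of its underside, z up. Lip at its -x end: 50 wide, 5 thick (z 0 to 5), out to x = -64. Grip fin on top: 16 wide (y), x -26 to 14, z 40 to 72. Flat top with thumb pad from x = 20 to 48, sprung steel foot in the lower +x face. Starts upright on any of three spots, yaw up to 1.2 rad.
- lip (a point): Middle of the lower edge of the lip's tip, at (-64, 0, 0) mm of the block: goes into the rail's slot. Seated, it lies 0 to 3.5 mm from the slot's wall. With that end down and the other end up by 10 to 25 degrees it slides in freely.
- fin (a point): Middle of the top of the block's grip fin, at (-6, 0, 72) mm of the block; the block's axes.
- thumb_pad (a point): Point on the flat top over the foot, at (36, 0, 40) mm of the block: where to press.
- foot (a joint): Travel of the block's sprung foot, m: 0 = out (it springs there), 0.0065 = pushed in. 20 mm wide, tip at x = 54 mm of the block, flat top at z = 18, slanted below so that the catch pushes it in as this end goes down, then it springs out under the catch. With the lip hooked and let go, the block rests on the catch, this end up about 5 degrees; 8 to 15 N on the thumb pad clicks it in.
- bottle: Small white sample bottle with a grey cap, standing in the empty bay at the start: 28 mm diameter, 80 mm high (cap 25 mm diameter, the top 18 mm), 60 g. Origin at the centre of its underside, z up.
- tray: White square tray fixed on the bench, 112 mm outside, wall 4 mm thick and 14 mm high, floor 4 mm thick, open on top. Origin on the bench under its centre. It takes any of the three spots on the left.
- neighbour_a: Orange block like the loose one, already locked in one of the other bays (fixed). Origin at the centre of its underside; fin top 72 mm above it. The gap to a block in the next bay is 10 mm.
- neighbour_b: The second locked neighbour, the same.
- plain_rack: Bystander: plain orange tube rack, 100 by 54 by 44 mm, no lip and no fin. Origin at the centre of its underside.
- wash_bottle: Bystander: clear bottle, 40 mm diameter, 105 mm high, amid the three spots on the left. Origin at the centre of its underside.
- tip_box: Bystander: pipette tip box, 85 by 122 by 67 mm. Origin at the centre of its underside.
- beaker: Bystander: clear beaker, 84 mm diameter, 100 mm high. Origin at the centre of its underside.
- marker: Bystander: black marker pen, 125 mm long (x), 13 mm thick, lying. Origin at the centre of its underside.
- jar: Bystander: amber jar, 44 mm diameter, 50 mm high, right of the dock. Origin at the centre of its underside.
- spray: Bystander: white bottle, 60 mm diameter, 170 mm high, to the right of the dock. Origin at the centre of its underside.
Things that resemble listed ones, but are neither listed nor needed, are in the scene too. What is shaped like the module but green is not meant. What is shaped like the bottle but purple is not meant.

How it is judged:
On the way, in this order (a step that is already met when the one before it is completed fails the run):
1. the bottle stands upright on the tray, let go (x of bottle in the frame of tray between -0.042 and 0.042 m and y of bottle in the frame of tray between -0.042 and 0.042 m and z of bottle in the frame of tray between 0 and 0.009 m and angle between bottle's own z axis and vertical below 0.1 rad and linear speed of bottle below 0.02 m/s and contact force between bottle and the fingers below 0.1 N), for 0.2 s.
2. the lip is hooked under the rail in the empty bay, the block's other end still raised above its catch (x of lip in the frame of bay below -0.0585 m and y of lip in the frame of bay between -0.01 and 0.01 m and z of lip in the frame of bay between -0.003 and 0.006 m and angle between module's own z axis and vertical above 0.07 rad and angle between the y axis of module and the y axis of bay, either way round below 0.12 rad), for 0.1 s.
At the end, for the whole second after the job is handed in: The block is let go, at rest in the empty bay: lip 3.5 mm or more under the rail, within 8 mm sideways and 0.08 rad of straight, flat within 0.035 rad, thumb pad 36 to 42.5 mm over the bay floor, foot out within 1.5 mm; the bottle stands at rest on the tray floor, upright within 0.1 rad (x of lip in the frame of bay below -0.0595 m and y of lip in the frame of bay between -0.008 and 0.008 m and z of lip in the frame of bay between -0.003 and 0.004 m and angle between the z axis of module and the z axis of bay, either way round below 0.035 rad and angle between the y axis of module and the y axis of bay, either way round below 0.08 rad and z of thumb_pad in the frame of bay between 0.036 and 0.0425 m and value of joint foot below 0.0015 m and linear speed of module below 0.01 m/s and x of bottle in the frame of tray between -0.042 and 0.042 m and y of bottle in the frame of tray between -0.042 and 0.042 m and z of bottle in the frame of tray between 0 and 0.009 m and angle between bottle's own z axis and vertical below 0.1 rad and linear speed of bottle below 0.02 m/s); the robot touches nothing.
It fails at once if a bystander is shifted by more than 25 mm (distance of any of plain_rack, wash_bottle, tip_box, beaker, marker, jar, spray from where it was at the start of the episode above 0.025 m).
It fails at once if the bottle is tipped over (angle between bottle's own z axis and vertical above 0.8 rad).
It also fails if it takes over 56 s, if anything falls off the work surface, if the arm or the gripper's body presses on something with over 40 N, if the wrist force passes 120 N, or if a joint passes its speed limit or range.

## Robot

A 6-joint arm with a two-finger parallel gripper is mounted at the origin on the work surface. World frame = base frame: x ahead of the robot, y to its left, z up, the work surface at z = 0. Lengths are in m, angles in rad, forces in N, time in s.
With the tool pointing down it reaches from about 0.25 to 0.775 m from the base axis. Payload 4 kg.
Tool frame: the origin (TCP) lies between the finger pads; the fingertips stand 25 mm ahead of it and the grasp point (between the pads) lies 6 mm ahead of it (robot.tip_reach is the distance from the TCP to the fingertips, in m); z points along the fingers, y is the line along which they close (so a half turn about z gives the same grasp; the last joint's range is limited). The gripper opens to 94 mm and grips with 3 to 60 N. Pads are 16 mm wide; open, the fingers measure 119 mm over their backs; the gripper's body (75 mm by 177 mm) begins 78 mm behind the grasp point.
Start: joints at [-1.295, 0.087, 1.371, -0, 1.684, -0.103], TCP at [0.203, -0.511, 0.202] pointing down, gripper open.
Joint ranges: [-3.1, 3.1], [-0.76, 2.03], [0.27, 2.55], [-1.08, 4.22], [0.17, 2.65], [-2.57, 2.57]. Speed limits (rad/s): [2.79, 2.79, 3.14, 3.14, 3.14, 3.14].

## Interface

Orientations are given as [roll, pitch, yaw] about the fixed x, y, z axes, in that order (R = Rz(yaw) Ry(pitch) Rx(roll)).
In Python, from bench import sensors, snapshot, camera_info, ticket, robot gives the robot as it stands.
- The arm moves only by the tool arm_command, never from a script. Its argument "plan" is a list of rows, each an object with "grip": the closure, from -1 (fully open) to 1 (shut); "slide": the shift along the tool's x, y, z normalised to -1 to 1, where 1 is 500 mm, a list of three; "spin": the turn about the tool's z normalised to -1 to 1, where 1 is 5 degrees. A call has 1 to 10 rows; each row shifts and turns the commanded pose from where the row before left it, along the tool's axes as they then stand; what a row does not reach is not made up. A row lasts 1/8 s, in which the tool goes at most 62.5 mm and 10.7 degrees, less where a joint would pass 70% of its speed; a pose out of reach is approached as far as the arm can. A call with a number of a shift or a turn outside -1 to 1 is refused whole. A call with a gripper value outside its range is refused whole. The fingers move at their own pace and stop on an object; the grip force is fixed at half the most. Time passes only in rows, so rows that do not move let the fingers close. It gives the time, the measured TCP pose, the force, the opening and the grip force at its end, in the units of the state.
- sensors.get_obs(): the state, without advancing time (a new reading comes with each control period).
- snapshot(name): name is "scene" or "top" or "wrist"; returns the picture (400x640x3 uint8, red, green, blue); there is no depth.
- camera_info(name): a dict with "fx", "fy", "cx", "cy" (pixels), "k1" (the pictures are not rectified: a ray, as slopes to the right and down, at radius r is drawn at 1 + k1 r^2 times it, then the intrinsics apply), "position" and "rotation" of the camera in the world. Camera axes: x right, y up, looking along -z (the intrinsics and any distortion apply to the point x, -y, -z); pixel columns grow to the right and rows downward; lengths in m; the calibration is good to about 2 mm. A picture is of the moment at which its call begins: read the wrist's pose just before it. camera_info takes no time and is no camera call; for the wrist camera it gives the pose at the moment of the call.
- ticket.close_job(): hands the job in; it is judged then, once.
The state is a dict: "time": time; "joint_positions": joint angles; "qvel": joint speeds; "joint_torque": joint torques, N m; "tool_pos": TCP position; "ee_rot": TCP orientation; "wrist_force": force on the tool from outside, world axes, zero at the start; "wrist_torque": the same for the moment, N m; "width": finger opening in m; "finger_force": force on a finger pad.
Only numpy, scipy, OpenCV 4.12 (cv2) and the standard library are available. Lean on these libraries where they do the work, as an engineer would, in place of code of your own. Each camera call takes 0.05 s, during which the arm holds its last target. There are 200 camera calls.

## Working session

There is one attempt and no reset: what is moved stays moved. The work goes in short steps, Python scripts to look and compute and a tool call to move; the robot and the scene stay as the last step left them, time stands still between calls to the robot, and variables do not carry over. Pictures are saved under pics/ and viewed, at most 10 in all, crops included, and the job is handed in when it is done.

Besides the shell and the picture viewer there is one more tool, called after "Emit:" as name([rows], argument=value, ...), one row to a line, values as JSON. arm_command: Moves the arm, as the interface text tells. Scaled input: -1 to 1 covers 500 mm each way for a shift and 5 degrees each way for a turn. Its arguments: {"type":"object","properties":{"plan":{"type":"array","items":{"type":"object","properties":{"grip":{"type":"number"},"slide":{"type":"array","items":{"type":"number"}},"spin":{"type":"number"}}}}},"required":["plan"]}

```bash
mkdir -p pics; cat > h.py <<'E'
import numpy as np, cv2
from bench import sensors, snapshot, camera_info, ticket, robot
def ray(n,u,v,ci=None):
    c=ci or camera_info(n); x=(u-c["cx"])/c["fx"]; y=(v-c["cy"])/c["fy"]
    a,b=x,y
    for _ in range(30):
        s=1+c["k1"]*(a*a+b*b); a,b=x/s,y/s
    return np.array(c["position"]),np.array(c["rotation"])@np.array([a,-b,-1])
def at(n,u,v,z,ci=None):
    p,d=ray(n,u,v,ci); return p+d*(z-p[2])/d[2]
def proj(n,P,ci=None):
    c=ci or camera_info(n); q=np.array(c["rotation"]).T@(np.array(P)-np.array(c["position"]))
    a,b=q[0]/-q[2],-q[1]/-q[2]; s=1+c["k1"]*(a*a+b*b)
    return np.array([c["fx"]*a*s+c["cx"],c["fy"]*b*s+c["cy"]])
def save(n,f,crop=None,k=1):
    im=snapshot(n)[:,:,::-1]
    if crop: x0,y0,x1,y1=crop; im=im[y0:y1,x0:x1]
    cv2.imwrite("pics/"+f,cv2.resize(im,None,fx=k,fy=k,interpolation=cv2.INTER_CUBIC))
E
python3 - <<'E'
from h import *
for n in("top","scene"):
    save(n,n+"0.png",k=1.25); print(n,camera_info(n))
print(sensors.get_obs())
E
```

```text
top {'fx': 506.8941161924464, 'fy': 506.8941161924464, 'cx': 310.3412791237332, 'cy': 201.8925222172349, 'k1': -0.1152627967512915, 'position': array([0.3657877 , 0.02482071, 1.81348081]), 'rotation': array([ 0.12528597,  0.01081026, -1.58418744])}
scene {'fx': 410.0442464638444, 'fy': 410.0442464638444, 'cx': 312.4958735108811, 'cy': 199.02396146437522, 'k1': -0.009334668299524063, 'position': array([ 1.61028026, -0.12504629,  0.98231444]), 'rotation': array([ 0.84419551, -0.01767631,  1.43022301])}
{'time': 0.1, 'joint_positions': array([-1.29511078e+00,  8.78694106e-02,  1.37209376e+00,  1.53341196e-05,
        1.68358823e+00, -1.03100906e-01]), 'qvel': array([-0.00092673, -0.00145135, -0.00431454, -0.00090151, -0.00083694,
       -0.00104098]), 'joint_torque': array([ 2.46449148e-03, -3.41252410e+01, -3.03301907e+01,  7.19799148e-02,
        3.03569867e-02, -1.00665654e-04]), 'tool_pos': array([ 0.20325047, -0.51053155,  0.20043236]), 'ee_rot': array([-3.13964587e+00, -2.16750393e-04,  3.78787951e-01]), 'wrist_force': array([-0.45158575,  0.4029444 , -0.22169911]), 'wrist_torque': array([ 0.01252812,  0.00858904, -0.09697441]), 'finger_force': 0.0, 'width': 0.09391670975853757}
```

View pics/top0.png

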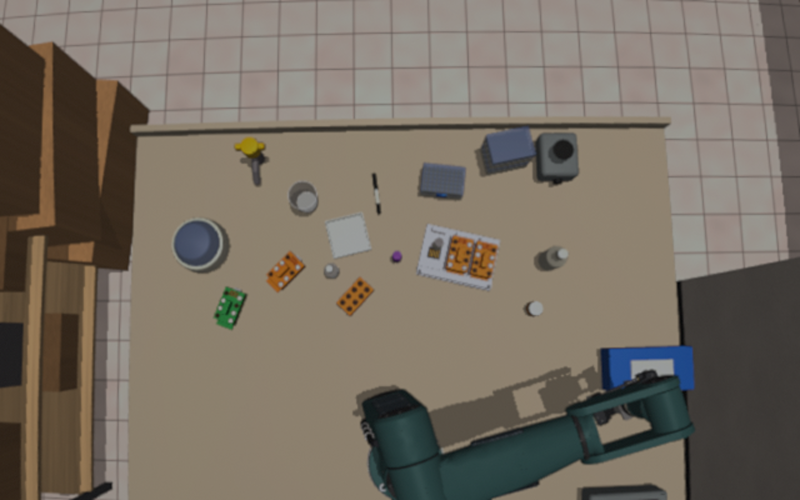

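View pics/scene0.png

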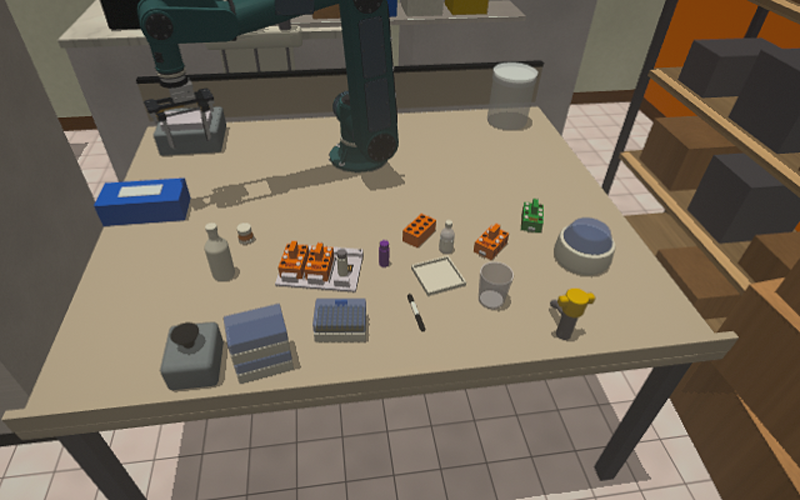

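The loose block (lip, orange) is at top-view (285,270), the bottle is in the dock's left bay at (436,247), and the tray is at (348,235), all in the 1.25x picture. The green block and the purple bottle are decoys. Next I'll enlarge crops for finer pixel readings.

```bash
sed -i 's/np.array(c\["rotation"\])/RR(c["rotation"])/g; 1a from scipy.spatial.transform import Rotation\nRR=lambda e: Rotation.from_euler("xyz",e).as_matrix() if np.size(e)==3 else np.array(e)' h.py
python3 - <<'E'
from h import *
save("top","t1.png",(205,165,405,250),4)
save("scene","s1.png",(215,165,415,245),4)
for n,u,v in(("top",285/1.25,270/1.25),("top",348/1.25,235/1.25),("top",457/1.25,257/1.25)): print(at(n,u,v,0.02))
for n in("top","scene"): print(proj(n,[.5,.1,0]))
E
```

```text
[0.54548298 0.3359212  0.02      ]
[0.64377708 0.15495468 0.02      ]
[ 0.57570042 -0.15555667  0.02      ]
[294.34256685 228.26377608]
[326.14750959 194.57058481]
```

View pics/t1.png

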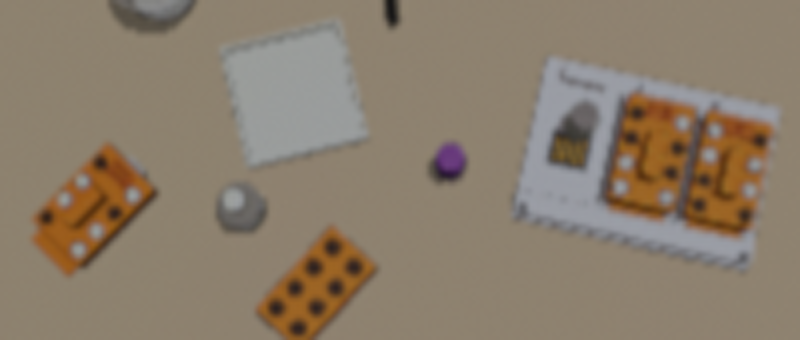

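View pics/s1.png

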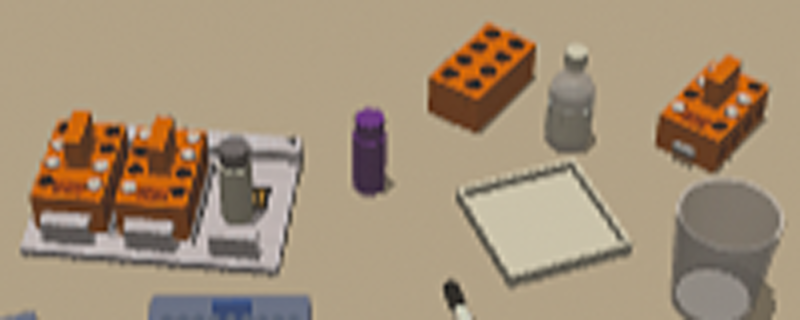

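The crops show the dock plate corners in t1 at (548,58), (779,105), (747,268) and (515,217), with the left bay empty. The tray corners are at (222,48), (341,22), (369,136) and (248,166). The bottle cap is around (583,115). The block's lip is at the lower left (50,250) and its pad end at the upper right (130,170).

```bash
python3 - <<'E'
from h import *
T=lambda u,v,z: at("top",205+(u+.5)/4-.5,165+(v+.5)/4-.5,z)
S=lambda u,v,z: at("scene",215+(u+.5)/4-.5,165+(v+.5)/4-.5,z)
d=[T(548,58,.01),T(779,105,.01),T(747,268,.01),T(515,217,.01)]
print("dock",np.round(d,4),"sides",[round(np.linalg.norm(d[i]-d[(i+1)%4]),4) for i in range(4)],"c",np.mean(d,0))
for a,b in((0,1),(3,2)):
    q=d[b]-d[a]; print("yaw",np.arctan2(q[0],-q[1])*-1+0)
t=[T(222,48,.014),T(341,22,.014),T(369,136,.014),T(248,166,.014)]
print("tray",np.mean(t,0),[round(np.linalg.norm(t[i]-t[(i+1)%4]),4) for i in range(4)])
print("bottle cap top T",T(583,115,.09),"S",S(236,150,.09))
print("fin T",T(90,208,.072),"S",S(724,72,.072)); print("lip corners T",T(34,237,.005),T(70,276,.005), "far top", T(110,143,.04),T(157,190,.04))
E
```

```text
dock [[ 0.6743 -0.0727  0.01  ]
 [ 0.6284 -0.28    0.01  ]
 [ 0.4821 -0.2462  0.01  ]
 [ 0.5309 -0.0401  0.01  ]] sides [np.float64(0.2123), np.float64(0.1502), np.float64(0.2118), np.float64(0.1471)] c [ 0.57891326 -0.15974953  0.01      ]
yaw 0.21753916224091221
yaw 0.2324393431876332
tray [0.64538622 0.15554016 0.014     ] [np.float64(0.1099), np.float64(0.107), np.float64(0.1116), np.float64(0.1101)]
bottle cap top T [ 0.61054502 -0.09732107  0.09      ] S [ 0.61810687 -0.09595986  0.09      ]
fin T [0.53813631 0.32994655 0.072     ] S [0.54748253 0.33726929 0.072     ]
lip corners T [0.51921649 0.39236979 0.005     ] [0.48370822 0.35944366 0.005     ] far top [0.59890824 0.31808467 0.04      ] [0.55645993 0.27609062 0.04      ]
```

Emit:
arm_command([
  {"slide": [0,0,-0.12],"grip": -1},
  {"slide": [0.05,-0.02,-0.1],"grip": -1},
  {"slide": [0.11,-0.046,0],"grip": -1},
  {"slide": [0.11,-0.046,0],"grip": -1},
  {"slide": [0.11,-0.046,0],"grip": -1},
  {"slide": [0.11,-0.046,0],"grip": -1},
  {"slide": [0.11,-0.046,0],"grip": -1},
  {"slide": [0.11,-0.046,0],"grip": -1},
  {"slide": [0.11,-0.046,0],"grip": -1},
  {"slide": [0.11,-0.046,0],"grip": -1},
])

```text
invalid input at $.plan[0]: expected keys grip, slide, spin
```

Emit:
arm_command([
  {"spin": -1,"grip": -1},
  {"spin": -1,"grip": -1},
  {"spin": -1,"grip": -1},
  {"spin": -1,"grip": -1},
  {"spin": -1,"grip": -1},
  {"spin": -1,"grip": -1},
  {"spin": -1,"grip": -1},
  {"spin": -1,"grip": -1},
  {"spin": -1,"grip": -1},
  {"spin": -1,"grip": -1},
])

```text
invalid input at $.plan[0]: expected keys grip, slide, spin
```

```bash
python3 - <<'E'
from h import *
o=sensors.get_obs(); print(o["time"],o["tool_pos"],o["ee_rot"],o["joint_positions"])
c=camera_info("wrist"); print(c); save("wrist","w1.png",k=1.25); import json
c={k:(v.tolist() if hasattr(v,"tolist") else v) for k,v in c.items()}; json.dump(c,open("w1.json","w"))
E
```

```text
0.2 [ 0.20329259 -0.51069876  0.20074642] [-3.14026213e+00 -1.22799863e-04  3.78764220e-01] [-1.29510045e+00  8.77018757e-02  1.37165519e+00 -1.48388065e-05
  1.68357169e+00 -1.03070085e-01]
{'fx': 318.05630038333203, 'fy': 318.05630038333203, 'cx': 328.6890606682427, 'cy': 199.00751615636966, 'k1': 0.010946591639884378, 'position': array([ 0.27344266, -0.48357256,  0.38379415]), 'rotation': array([-2.61173423e-01,  9.13272786e-04, -1.19208978e+00])}
```

View pics/w1.png

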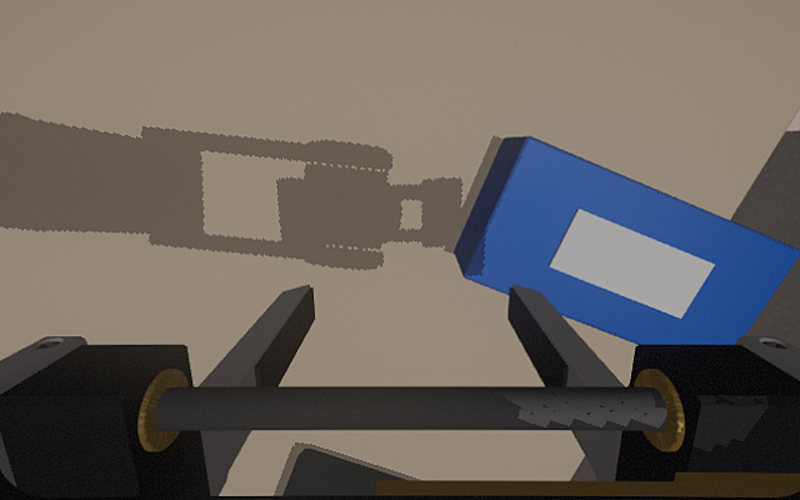

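The wrist view shows the gripper in the lower half and the blue box ahead, so a spot under the TCP falls near the picture's middle. Every row needs all three keys, so I'll resend.

Emit:
arm_command([
  {"slide": [0,0,-0.12],"spin": 0,"grip": -1},
  {"slide": [0.05,-0.02,-0.1],"spin": 0,"grip": -1},
  {"slide": [0.11,-0.046,0],"spin": 0,"grip": -1},
  {"slide": [0.11,-0.046,0],"spin": 0,"grip": -1},
  {"slide": [0.11,-0.046,0],"spin": 0,"grip": -1},
  {"slide": [0.11,-0.046,0],"spin": 0,"grip": -1},
  {"slide": [0.11,-0.046,0],"spin": 0,"grip": -1},
  {"slide": [0.11,-0.046,0],"spin": 0,"grip": -1},
  {"slide": [0.11,-0.046,0],"spin": 0,"grip": -1},
  {"slide": [0.11,-0.046,0],"spin": 0,"grip": -1},
])

```text
time: 1.5
tool_pos: [0.5648, -0.1572, 0.3114]
ee_rot: [3.141, 0.0, 0.379]
wrist_force: [-0.3, -0.1, 0.4]
width: 0.0944
finger_force: 0.0
```

Emit:
arm_command([
  {"slide": [0,0,0],"spin": -1,"grip": -1},
  {"slide": [0,0,0],"spin": -1,"grip": -1},
  {"slide": [0,0,0],"spin": -1,"grip": -1},
  {"slide": [0,0,0],"spin": -1,"grip": -1},
  {"slide": [0,0,0],"spin": -1,"grip": -1},
  {"slide": [0,0,0],"spin": -1,"grip": -1},
  {"slide": [0,0,0],"spin": -1,"grip": -1},
  {"slide": [0,0,0],"spin": -1,"grip": -1},
  {"slide": [0,0,0],"spin": -1,"grip": -1},
  {"slide": [0,0,0],"spin": -1,"grip": -0.5},
])

```text
time: 2.75
tool_pos: [0.5636, -0.1588, 0.3112]
ee_rot: [-3.141, 0.0, 1.254]
wrist_force: [-0.2, 0.3, -0.1]
width: 0.0874
finger_force: 0.0
```

```bash
python3 - <<'E'
from h import *
o=sensors.get_obs(); print(o["time"],o["tool_pos"],o["ee_rot"],o["joint_positions"],o["width"])
c=camera_info("wrist"); print(c); save("wrist","w2.png",k=1.25); import json
c={k:(v.tolist() if hasattr(v,"tolist") else v) for k,v in c.items()}; json.dump(c,open("w2.json","w"))
E
```

```text
2.75 [ 0.56364562 -0.15879068  0.31121606] [-3.14115214e+00  4.70144480e-05  1.25437865e+00] [-3.71366847e-01  1.74922710e-01  1.05713880e+00 -7.54349192e-05
  1.90996841e+00 -5.49742438e-02] 0.0874319115759218
{'fx': 318.05630038333203, 'fy': 318.05630038333203, 'cx': 328.6890606682427, 'cy': 199.00751615636966, 'k1': 0.010946591639884378, 'position': array([ 0.5875416 , -0.08799761,  0.49424935]), 'rotation': array([-0.26151876,  0.00050493, -0.31654237])}
```

View pics/w2.png

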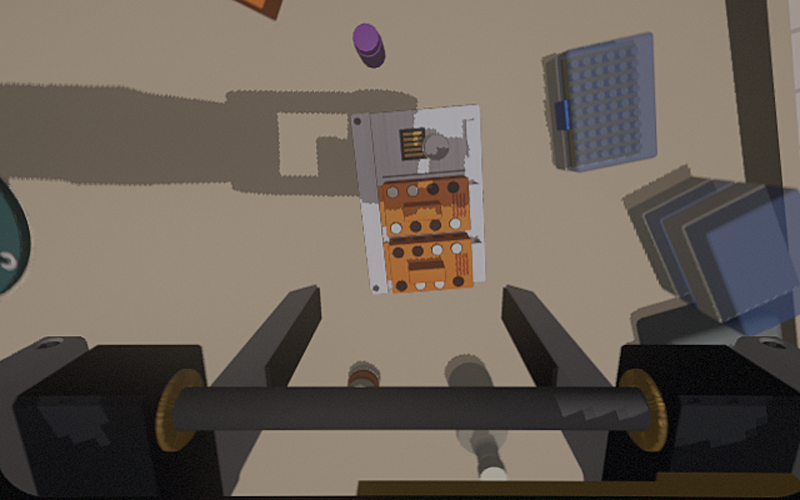

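The wrist view shows the dock plate corners at (349,114), (479,105), (486,283) and (372,294), with the bottle cap near (434,146). I'll enlarge the dock from that saved picture.

```bash
python3 - <<'E'
import cv2
im=cv2.resize(cv2.imread("pics/w2.png"),(640,400),interpolation=cv2.INTER_AREA)[78:240,270:400]
cv2.imwrite("pics/w2c.png",cv2.resize(im,None,fx=3.7,fy=3.7,interpolation=cv2.INTER_CUBIC))
E
```

```text
(no output)
```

View pics/w2c.png

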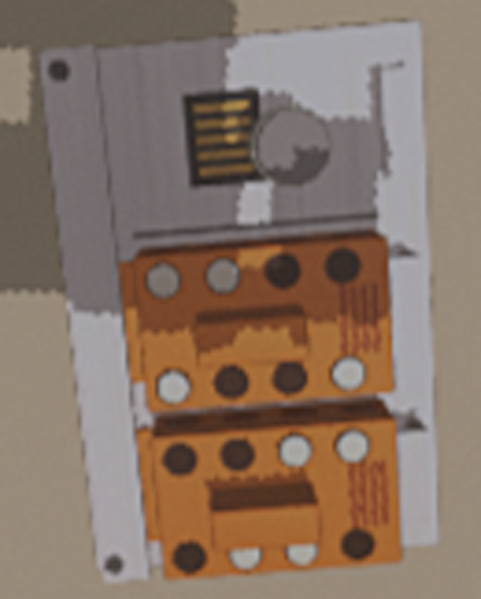

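The crop shows the plate corners on the catch side at (421,21) and (438,542). The rail's inner edge runs from (95,45) to (148,578), and the cap centre is at about (291,146). The neighbouring fin tops are around (266,525) and (251,349).

```bash
cat > fit.py <<'E'
from h import *
import json
from scipy.optimize import least_squares
c=json.load(open("w2.json"))
px=lambda u,v:(270+(u+.5)/3.7-.5,78+(v+.5)/3.7-.5)
pts=[((421,21),(75,108,10)),((438,542),(75,-108,10)),((95,45),(-56,108,25)),((148,578),(-56,-108,25)),((266,525),(-6,-70,82)),((251,349),(-6,0,82))]
def w(p,q): cs,s=np.cos(p[2]),np.sin(p[2]); return np.array([p[0]+cs*q[0]-s*q[1],p[1]+s*q[0]+cs*q[1],q[2]])
f=lambda p:np.ravel([proj("wrist",w(p,np.array(q)/1e3),c)-px(*u) for u,q in pts])
r=least_squares(f,[.58,-.16,-.22],loss="soft_l1"); D=r.x
if __name__=="__main__":
    print(D,np.round(f(D).reshape(-1,2),2))
    bay=w(D,np.array([0,.07,.01])); print("bay",bay)
    b=at("wrist",*px(291,146),.09,c); print("bottle",b)
    for u,z in(((40,50),.025),((105,582),.025)): 
        q=at("wrist",*px(*u),z,c); d=q-[D[0],D[1],0]; print("rail outer in dock",np.cos(D[2])*d[0]+np.sin(D[2])*d[1],-np.sin(D[2])*d[0]+np.cos(D[2])*d[1])
E
python3 fit.py
```

```text
[ 0.58132673 -0.1605005  -0.23560108] [[ 3.13 -0.55]
 [ 3.03  0.58]
 [-0.73  0.04]
 [-0.13  0.4 ]
 [-0.73  1.22]
 [-0.47 -1.72]]
bay [ 0.59766665 -0.0924343   0.01      ]
bottle [ 0.60903821 -0.09913934  0.09      ]
rail outer in dock -0.0758896828987107 0.10785770119779388
rail outer in dock -0.07415044705825864 -0.10768069206627635
```

```bash
python3 - <<'E'
from fit import *
def dk(u,v,z):
    q=at("wrist",*px(u,v),z,c)-[D[0],D[1],0]; return np.round(1e3*np.array([np.cos(D[2])*q[0]+np.sin(D[2])*q[1],-np.sin(D[2])*q[0]+np.cos(D[2])*q[1]]),1)
for n,a in dict(catchTL=(372,66,.034),catchBL=(381,177,.034),catchTR=(405,62,.034),railin1=(95,45,.025),railin2=(148,578,.025),n2_right=(402,558,.05),n2_left=(163,578,.05),n1_right=(394,388,.05),n1_rt=(387,236,.05),n1_lt=(133,255,.05),n2_lt=(153,430,.05),n2_rt=(392,412,.05),catch1=(418,253,.034),finTL=(212,512,.082),finTR=(319,503,.082),plateTR=(421,21,.01),plateBR=(438,542,.01),bottle=(291,146,.09)).items(): print(n,dk(*a))
E
```

```text
catchTL [47.8 91.6]
catchBL [49.3 51.1]
catchTR [60. 92.]
railin1 [-55. 108.]
railin2 [ -55.7 -107.4]
n2_right [ 48.9 -97.5]
n2_left [-47.3 -98.3]
n1_right [ 48.7 -27.7]
n1_rt [48.5 30.3]
n1_lt [-46.5  31. ]
n2_lt [-45.5 -36.8]
n2_rt [ 47.5 -37.1]
catch1 [62.3 21.3]
finTL [-24.3 -61.7]
finTR [ 15.1 -61.4]
plateTR [ 70.5 107.6]
plateBR [  70.2 -106.6]
bottle [12.6 66.1]
```

Emit:
arm_command([
  {"slide": [0,0,0],"spin": -0.93,"grip": -0.1},
  {"slide": [0.07,0.031,0.04],"spin": 0,"grip": -0.1},
  {"slide": [0.069,0.031,0.06],"spin": 0,"grip": -0.1},
  {"slide": [0,0,0.08],"spin": 0,"grip": -0.1},
  {"slide": [0,0,0.06],"spin": 0,"grip": -0.1},
  {"slide": [0,0,0],"spin": 0,"grip": -0.1},
])

```text
time: 3.55
tool_pos: [0.6084, -0.098, 0.1878]
ee_rot: [-3.134, -0.0, 1.332]
wrist_force: [-0.3, -0.3, 0.3]
width: 0.0519
finger_force: 0.0
```

Emit:
arm_command([
  {"slide": [0,0.002,0.09],"spin": 0,"grip": -0.1},
  {"slide": [0,0,0.08],"spin": 0,"grip": -0.1},
  {"slide": [0,0,0.05],"spin": 0,"grip": -0.1},
  {"slide": [0,0,0.03],"spin": 0,"grip": -0.1},
  {"slide": [0,0,0],"spin": 0,"grip": 0.1},
  {"slide": [0,0,0],"spin": 0,"grip": 0.3},
  {"slide": [0,0,0],"spin": 0,"grip": 1},
  {"slide": [0,0,0],"spin": 0,"grip": 1},
  {"slide": [0,0,0],"spin": 0,"grip": 1},
])

```text
time: 4.68
tool_pos: [0.612, -0.0991, 0.0686]
ee_rot: [3.139, 0.0, 1.333]
wrist_force: [-1.8, -0.8, 6.3]
width: 0.0242
finger_force: 32.8
```

```bash
python3 - <<'E'
from h import *
o=sensors.get_obs(); print(o["tool_pos"],o["wrist_force"],o["wrist_torque"])
a=snapshot("scene")[150:245,210:330,::-1]; b=snapshot("wrist")[130:330,220:440,::-1]
a=cv2.resize(a,(480,380),interpolation=cv2.INTER_CUBIC); b=cv2.resize(b,(308,280))
m=np.zeros((380,790,3),np.uint8); m[:,:480]=a; m[:280,482:790]=b; cv2.imwrite("pics/chk.png",m)
E
```

```text
[ 0.61199951 -0.09905114  0.06863581] [-1.84911295 -0.76328816  6.29568828] [0.04372334 0.32918672 0.02480851]
```

View pics/chk.png

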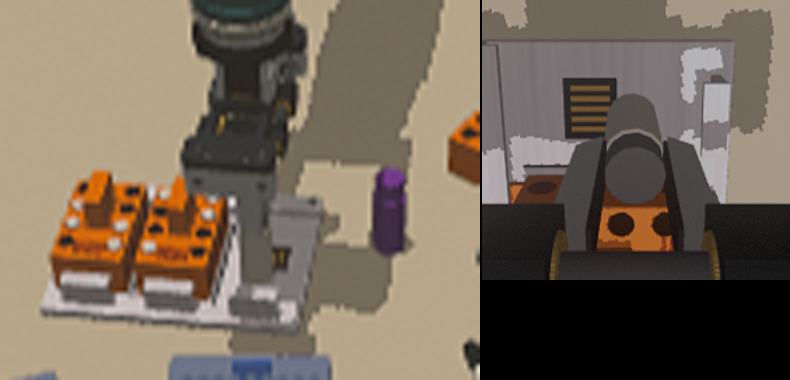

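The bottle is upright between the fingers, so I'll lift a little and check.

Emit:
arm_command([
  {"slide": [0,0,-0.02],"spin": 0,"grip": 1},
  {"slide": [0,0,-0.04],"spin": 0,"grip": 1},
  {"slide": [0,0,-0.04],"spin": 0,"grip": 1},
  {"slide": [0,0,0],"spin": 0,"grip": 1},
])

```text
time: 5.28
tool_pos: [0.6126, -0.0992, 0.1188]
ee_rot: [3.137, 0.0, 1.333]
wrist_force: [-0.2, -0.9, -1.3]
width: 0.0239
finger_force: 32.5
```

```bash
python3 - <<'E'
from h import *
o=sensors.get_obs(); print(o["tool_pos"],o["ee_rot"],o["wrist_force"],o["width"],o["joint_positions"])
a=snapshot("scene")[140:245,210:330,::-1]; b=snapshot("wrist")[130:330,220:440,::-1]
a=cv2.resize(a,(480,420),interpolation=cv2.INTER_CUBIC); b=cv2.resize(b,(308,280))
m=np.zeros((420,790,3),np.uint8); m[:,:480]=a; m[:280,482:790]=b; cv2.imwrite("pics/chk2.png",m)
E
```

```text
[ 0.61261315 -0.09915964  0.11881568] [3.13684136e+00 5.66782294e-05 1.33261794e+00] [-0.19160918 -0.94382522 -1.2716484 ] 0.023921067226375988 [-2.51807221e-01  2.68122597e-01  1.32555869e+00  8.08304065e-06
  1.54315975e+00 -1.36291695e-02]
```

Emit:
arm_command([
  {"slide": [0,0,-0.06],"spin": 0,"grip": 1},
  {"slide": [0,0,-0.08],"spin": 0,"grip": 1},
  {"slide": [0.06,-0.007,0],"spin": 0,"grip": 1},
  {"slide": [0.09,-0.01,0],"spin": 0,"grip": 1},
  {"slide": [0.1,-0.01,0],"spin": 0,"grip": 1},
  {"slide": [0.1,-0.01,0],"spin": 0,"grip": 1},
  {"slide": [0.09,-0.01,0],"spin": 0,"grip": 1},
  {"slide": [0.07,-0.009,0],"spin": 0,"grip": 1},
  {"slide": [0,0,0],"spin": 0,"grip": 1},
])

```text
time: 6.5
tool_pos: [0.6433, 0.1581, 0.1842]
ee_rot: [-3.138, 0.001, 1.337]
wrist_force: [0.4, -0.7, -0.6]
width: 0.0242
finger_force: 32.5
```

Emit:
arm_command([
  {"slide": [0,0,0.08],"spin": 0,"grip": 1},
  {"slide": [0,0,0.08],"spin": 0,"grip": 1},
  {"slide": [0,0,0.05],"spin": 0,"grip": 1},
  {"slide": [0,0,0.02],"spin": 0,"grip": 1},
  {"slide": [0,0,0],"spin": 0,"grip": 1},
])

```text
time: 7.12
tool_pos: [0.6437, 0.1547, 0.0707]
ee_rot: [-3.14, 0.001, 1.332]
wrist_force: [-0.1, -0.3, -0.5]
width: 0.024
finger_force: 32.5
```

```bash
python3 - <<'E'
from h import *
o=sensors.get_obs(); print(o["tool_pos"],o["ee_rot"],o["wrist_force"],o["width"])
u,v=map(int,proj("scene",[.645,.155,.04])); a=snapshot("scene")[v-60:v+50,u-60:u+60,::-1]; b=snapshot("wrist")[130:330,220:440,::-1]
a=cv2.resize(a,(480,440),interpolation=cv2.INTER_CUBIC); b=cv2.resize(b,(308,280))
m=np.zeros((440,790,3),np.uint8); m[:,:480]=a; m[:280,482:790]=b; cv2.imwrite("pics/chk3.png",m)
E
```

```text
[0.64372237 0.15465024 0.07066225] [-3.14011076e+00  9.76192453e-04  1.33172107e+00] [-0.14389307 -0.2854324  -0.50759855] 0.024009311830535736
```

View pics/chk3.png

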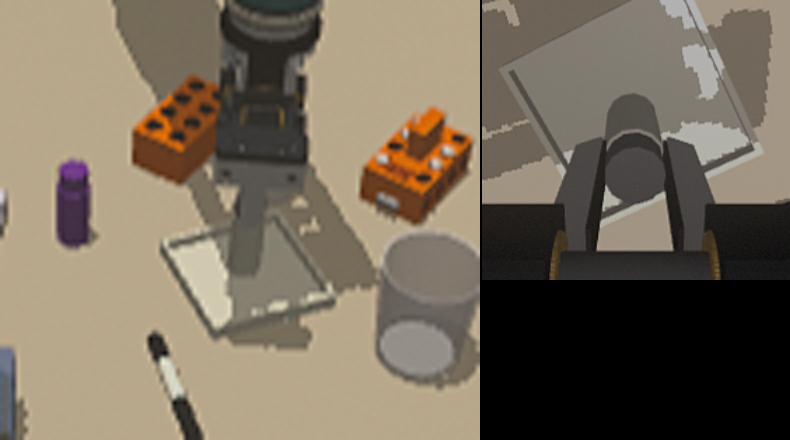

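The bottle hangs upright just over the tray's middle, so I'll creep down until it touches.

Emit:
arm_command([
  {"slide": [0,0,0.008],"spin": 0,"grip": 1},
  {"slide": [0,0,0.004],"spin": 0,"grip": 1},
  {"slide": [0,0,0],"spin": 0,"grip": 1},
])

```text
time: 7.6
tool_pos: [0.6441, 0.1556, 0.0654]
ee_rot: [-3.142, 0.0, 1.333]
wrist_force: [0.1, 0.9, -0.4]
width: 0.0244
finger_force: 32.5
```

Emit:
arm_command([
  {"slide": [0,0,0.004],"spin": 0,"grip": 1},
  {"slide": [0,0,0],"spin": 0,"grip": 1},
])

```text
time: 7.85
tool_pos: [0.644, 0.1556, 0.0632]
ee_rot: [-3.141, 0.0, 1.333]
wrist_force: [-0.6, 0.1, -1.3]
width: 0.0245
finger_force: 32.5
```

Emit:
arm_command([
  {"slide": [0,0,0.003],"spin": 0,"grip": 1},
  {"slide": [0,0,0],"spin": 0,"grip": 1},
])

```text
time: 8.1
tool_pos: [0.6443, 0.1557, 0.0627]
ee_rot: [3.141, -0.0, 1.333]
wrist_force: [-1.3, 0.4, 3.1]
width: 0.0242
finger_force: 32.7
```

Emit:
arm_command([
  {"slide": [0,0,0],"spin": 0,"grip": 0.4},
  {"slide": [0,0,0],"spin": 0,"grip": 0.2},
  {"slide": [0,0,0],"spin": 0,"grip": -0.1},
  {"slide": [0,0,0],"spin": 0,"grip": -0.1},
  {"slide": [0,0,-0.06],"spin": 0,"grip": -0.1},
  {"slide": [0,0,-0.12],"spin": 0,"grip": -0.1},
  {"slide": [0,0,-0.12],"spin": 0,"grip": -0.1},
  {"slide": [0,0,-0.12],"spin": 0,"grip": -0.1},
  {"slide": [0,0,-0.03],"spin": 0,"grip": -0.1},
])

```text
time: 9.22
tool_pos: [0.6455, 0.1558, 0.2932]
ee_rot: [3.132, -0.004, 1.333]
wrist_force: [0.4, -0.2, 0.2]
width: 0.0517
finger_force: 0.0
```

Emit:
arm_command([
  {"slide": [0.06,-0.057,0],"spin": 0,"grip": -0.1},
  {"slide": [0.08,-0.076,0],"spin": 0,"grip": -0.1},
  {"slide": [0.08,-0.076,0],"spin": 0,"grip": -0.1},
  {"slide": [0.076,-0.075,0],"spin": 0,"grip": -0.1},
  {"slide": [0,0,0],"spin": -1,"grip": -0.1},
  {"slide": [0,0,0],"spin": -1,"grip": -0.1},
  {"slide": [0,0,0],"spin": -1,"grip": -0.1},
  {"slide": [0,0,0],"spin": -1,"grip": -0.1},
  {"slide": [0,0,0],"spin": -1,"grip": -0.1},
  {"slide": [0,0,0],"spin": -1,"grip": -0.1},
])

```text
time: 10.48
tool_pos: [0.5406, 0.3327, 0.2845]
ee_rot: [-3.138, 0.001, 1.859]
wrist_force: [0.3, 0.3, -0.2]
width: 0.0514
finger_force: 0.0
```

Emit:
arm_command([
  {"slide": [0,0,0],"spin": -1,"grip": -0.1},
  {"slide": [0,0,0],"spin": -1,"grip": -0.1},
  {"slide": [0,0,0],"spin": -1,"grip": -0.1},
  {"slide": [0,0,0],"spin": -1,"grip": -0.1},
  {"slide": [0,0,0],"spin": -1,"grip": -0.1},
  {"slide": [0,0,0],"spin": -0.5,"grip": -0.1},
  {"slide": [0,0,0],"spin": 0,"grip": -0.1},
])

```text
time: 11.35
tool_pos: [0.5407, 0.3327, 0.2849]
ee_rot: [-3.138, -0.001, 2.336]
wrist_force: [-0.5, 0.3, 0.0]
width: 0.0522
finger_force: 0.0
```

```bash
python3 - <<'E'
from h import *
import json
o=sensors.get_obs(); print(o["time"],o["tool_pos"],o["ee_rot"],o["joint_positions"])
c=camera_info("wrist"); im=snapshot("wrist")[:,:,::-1]; cv2.imwrite("pics/w3.png",im)
json.dump({k:(v.tolist() if hasattr(v,"tolist") else v) for k,v in c.items()},open("w3.json","w"))
u,v=map(int,proj("wrist",[.542,.333,.05],c)); print(u,v)
x0,y0=u-75,v-70; a=cv2.resize(im[y0:y0+120,x0:x0+150],(600,480),interpolation=cv2.INTER_CUBIC); print(x0,y0)
u,v=map(int,proj("scene",[.645,.155,.04])); b=cv2.resize(snapshot("scene")[v-40:v+40,u-33:u+33,::-1],(198,240),interpolation=cv2.INTER_CUBIC)
m=np.zeros((480,800,3),np.uint8); m[:,:600]=a; m[:240,602:]=b; cv2.imwrite("pics/mod.png",m)
E
```

```text
11.35 [0.54067966 0.33270826 0.2848546 ] [-3.13837187e+00 -8.97925569e-04  2.33568516e+00] [ 4.62414575e-01  2.86217780e-01  9.75397010e-01 -1.07463988e-04
  1.88331991e+00 -3.02508570e-01]
330 172
255 102
```

View pics/mod.png

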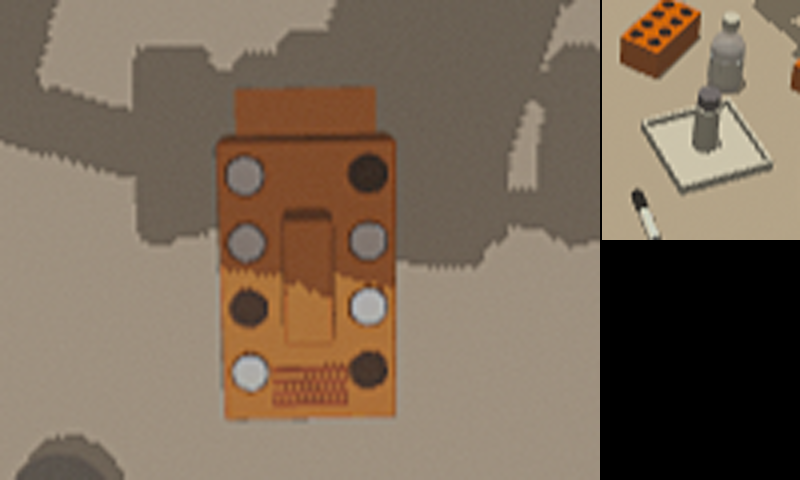

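The bottle stands upright in the tray (right inset). The module's fin top spans (283–335, 218–345), its top edges are at x=217–395, and the lip tip runs (236,88)–(376,88).

```bash
python3 - <<'E'
from h import *
import json
from scipy.optimize import least_squares
c=json.load(open("w3.json")); px=lambda u,v:(255+(u+.5)/4-.5,102+(v+.5)/4-.5)
pts=[((236,88),(-64,-25,5)),((376,88),(-64,25,5)),((283,345),(14,-8,72)),((335,345),(14,8,72)),((283,218),(-26,-8,72)),((333,218),(-26,8,72)),((396,416),(48,30,40)),((226,418),(48,-30,40)),((395,138),(-48,30,40)),((218,140),(-48,-30,40))]
def w(p,q): cs,s=np.cos(p[2]),np.sin(p[2]); return np.array([p[0]+cs*q[0]-s*q[1],p[1]+s*q[0]+cs*q[1],q[2]])
for sg in(1,-1):
    f=lambda p:np.ravel([proj("wrist",w(p,np.array([q[0],sg*q[1],q[2]])/1e3),c)-px(*u) for u,q in pts])
    r=least_squares(f,[.54,.33,-.8],loss="soft_l1"); print(sg,r.x,r.cost,np.round(f(r.x).reshape(-1,2),1).tolist())
    for x in(-6,6): print("fin point",x,w(r.x,np.array([x,0,72])/1e3))
E
```

```text
1 [ 0.54461466  0.33333731 -0.79182786] 0.8642358913283459 [[-0.2, -0.0], [0.1, -0.6], [0.4, -0.2], [-0.1, -0.3], [-0.2, 0.2], [0.2, 0.0], [-0.0, 0.3], [-0.4, 0.4], [0.6, 0.0], [-0.5, 0.2]]
fin point -6 [0.54039939 0.33760714 0.072     ]
fin point 6 [0.54882994 0.32906748 0.072     ]
-1 [ 0.54320723  0.33195926 -0.81426324] 286.73322590759597 [[34.7, -0.1], [-35.6, -0.4], [11.1, -0.2], [-14.4, -0.3], [11.6, 0.2], [-13.8, 0.1], [-45.1, 0.4], [40.3, 0.3], [-45.4, 0.2], [44.2, 0.1]]
fin point -6 [0.53908881 0.33632258 0.072     ]
fin point 6 [0.54732566 0.32759594 0.072     ]
```

Emit:
arm_command([
  {"slide": [0,0.006,0.1],"spin": -0.16,"grip": -0.1},
  {"slide": [0,0,0.12],"spin": 0,"grip": -0.1},
  {"slide": [0,0,0.1],"spin": 0,"grip": -0.1},
  {"slide": [0,0,0.06],"spin": 0,"grip": -0.1},
  {"slide": [0,0,0.036],"spin": 0,"grip": -0.1},
  {"slide": [0,0,0],"spin": 0,"grip": 0.3},
])

```text
time: 12.2
tool_pos: [0.5425, 0.3346, 0.0775]
ee_rot: [-3.139, -0.001, 2.35]
wrist_force: [-0.7, 0.3, 0.1]
width: 0.0448
finger_force: 0.0
```

Emit:
arm_command([
  {"slide": [0,0,0],"spin": 0,"grip": 0.5},
  {"slide": [0,0,0],"spin": 0,"grip": 1},
  {"slide": [0,0,0],"spin": 0,"grip": 1},
  {"slide": [0,0,0],"spin": 0,"grip": 1},
  {"slide": [0,0,-0.04],"spin": 0,"grip": 1},
  {"slide": [0,0,-0.06],"spin": 0,"grip": 1},
  {"slide": [0,0,0],"spin": 0,"grip": 1},
])

```text
time: 13.08
tool_pos: [0.5454, 0.3361, 0.1338]
ee_rot: [3.134, 0.003, 2.35]
wrist_force: [1.2, 0.4, 0.4]
width: 0.0005
finger_force: 0.0
```

The grip missed (width is about 0). I'll check by image code whether the block moved, and read the tip reach.

Emit:
arm_command([
  {"slide": [0,0,-0.1],"spin": 0,"grip": -0.1},
  {"slide": [0,0,-0.12],"spin": 0,"grip": -0.1},
  {"slide": [0,0,-0.08],"spin": 0,"grip": -0.1},
  {"slide": [0,0,0],"spin": 0,"grip": -0.1},
])

```text
time: 13.58
tool_pos: [0.5445, 0.3356, 0.2835]
ee_rot: [3.134, 0.003, 2.35]
wrist_force: [0.7, 0.7, -0.1]
width: 0.0369
finger_force: 0.0
```

```bash
cat > mod.py <<'E'
from h import *
import json
from scipy.optimize import minimize
def omask(im): # BGR
    h=cv2.cvtColor(im,cv2.COLOR_BGR2HSV); return ((h[:,:,0]<18)&(h[:,:,1]>150)&(h[:,:,2]>50)).astype(np.uint8)
B=[((-48,48),(-30,30),(0,40)),((-64,-48),(-25,25),(0,5)),((-26,14),(-8,8),(40,72))]
def sil(p,c,shape):
    m=np.zeros(shape,np.uint8); R=Rotation.from_euler("zy",[p[2],p[4] if len(p)>4 else 0])
    for b in B:
        q=R.apply(np.array([[x,y,z] for x in b[0] for y in b[1] for z in b[2]])/1e3)+[p[0],p[1],p[3] if len(p)>3 else 0]
        h=cv2.convexHull(np.array([proj("w",a,c) for a in q],np.float32))
        cv2.fillConvexPoly(m,np.round(h*16).astype(np.int32),1,cv2.LINE_8,4)
    return m
def fitm(im,c,p0,d=(.01,.01,.1),pad=50):
    ref=sil(p0,c,im.shape[:2]); roi=cv2.dilate(ref,np.ones((pad,pad)))
    o=cv2.morphologyEx(omask(im)*roi,cv2.MORPH_CLOSE,np.ones((15,15)))
    f=lambda p:float(np.sum(sil(p,c,o.shape)!=o))
    s=np.vstack([p0]+[np.array(p0)+np.eye(len(p0))[i]*d[i] for i in range(len(p0))])
    r=minimize(f,p0,method="Nelder-Mead",options=dict(initial_simplex=s,xatol=1e-4,fatol=.5,maxiter=400)); return r.x,r.fun,int(o.sum())
E
python3 - <<'E'
from mod import *
print(robot.tip_reach)
p0=[.5446,.3333,-.792]
print("old",fitm(cv2.imread("pics/w3.png"),json.load(open("w3.json")),p0))
o=sensors.get_obs(); print(o["tool_pos"],o["ee_rot"],o["width"])
c=camera_info("wrist"); im=snapshot("wrist")[:,:,::-1].copy(); cv2.imwrite("pics/w4.png",im)
print("new",fitm(im,c,p0))
E
```

```text
0.025
old (array([ 0.54489827,  0.33229372, -0.7821316 ]), np.float64(190.0), 3456)
[0.54446404 0.33562787 0.283508  ] [3.13356512e+00 2.69076636e-03 2.35014900e+00] 0.03687461571581795
new (array([ 0.54442176,  0.33381894, -0.77579054]), np.float64(229.0), 3438)
```

The block hasn't moved. The fingers were probably still closing when the lift began, so I'll retry with more closing time and check before lifting.

Emit:
arm_command([
  {"slide": [0,-0.003,0.1],"spin": 0,"grip": 0.1},
  {"slide": [0,0,0.12],"spin": 0,"grip": 0.1},
  {"slide": [0,0,0.1],"spin": 0,"grip": 0.1},
  {"slide": [0,0,0.06],"spin": 0,"grip": 0.1},
  {"slide": [0,0,0.037],"spin": 0,"grip": 0.1},
  {"slide": [0,0,0],"spin": 0,"grip": 1},
  {"slide": [0,0,0],"spin": 0,"grip": 1},
  {"slide": [0,0,0],"spin": 0,"grip": 1},
  {"slide": [0,0,0],"spin": 0,"grip": 1},
  {"slide": [0,0,0],"spin": 0,"grip": 1},
])

```text
time: 14.88
tool_pos: [0.5425, 0.3341, 0.0711]
ee_rot: [3.14, 0.0, 2.35]
wrist_force: [0.0, 0.5, -0.4]
width: 0.0002
finger_force: 0.0
```

Nothing is between the pads even at TCP z 0.071. I'll print a coarse colour map of the wrist and scene views around the gripper, to see where the fingers and block are.

```bash
python3 - <<'E'
from mod import *
def amap(im,x0,x1,y0,y1,sx,sy):
    o=omask(im)
    for y in range(y0,y1,sy):
        s=""
        for x in range(x0,x1,sx):
            p=im[y:y+sy,x:x+sx].reshape(-1,3).mean(0); s+="O" if o[y:y+sy,x:x+sx].mean()>.5 else ("#" if p.max()<75 else ("+" if p.max()<110 else "."))
        print(y,s)
c=camera_info("wrist"); im=snapshot("wrist")[:,:,::-1].copy(); cv2.imwrite("pics/w5.png",im)
o=sensors.get_obs(); t=np.array(o["tool_pos"]); R=RR(o["ee_rot"])
print("tip px",proj("w",t+R@[0,0,.025],c),"tcp",proj("w",t,c)); p=[.5446,.3333,-.792]
fin=lambda x,y,z: np.array([p[0]+np.cos(p[2])*x-np.sin(p[2])*y,p[1]+np.sin(p[2])*x+np.cos(p[2])*y,z])
print("fin top corners px",[np.round(proj("w",fin(x,y,.072),c)).tolist() for x,y in((-.026,-.008),(-.026,.008),(.014,.008),(.014,-.008))],"lip",proj("w",fin(-.064,0,0),c), "end",proj("w",fin(.048,0,.04),c))
amap(im,160,500,60,340,4,7)
s=snapshot("scene")[:,:,::-1].copy(); u,v=map(int,proj("scene",fin(-.006,0,.06))); print(u,v, "tip",proj("scene",t+R@[0,0,.025])); amap(s,u-50,u+50,v-45,v+30,1,2)
E
```

```text
tip px [328.50046161 224.85408793] tcp [328.46728757 238.50708264]
fin top corners px [[317.0, 202.0], [344.0, 202.0], [343.0, 263.0], [317.0, 263.0]] lip [329.88349435 130.23157666] end [329.88922179 285.27429696]
60 +++++++++...............+++++++++++++++++++++........................................
67 +++++++++....................+++++++++++++++++++++...................................
74 +++++++++........................+++++++++++++++++++++++++...........................
81 ++++++++..............................++++++++++++++++++++++++.......................
88 ++++++++...................................++++++++++++++++++++++....................
95 +++++++.....................................++++++++++++++++++++++++.................
102 +++++++....................................+++++++++++++++++++++++++++...............
109 +++++++...................................+++++++++++++++++++++++++++................
116 ++++++....................................++++++++++++++++++++++++++.................
123 ++++++...................................+++++++++++++++++++++++++...........
[... 6036 characters left out ...]
.....+OOO.....OOOOOOO+OO#+...........................................+
202 .......................................+++...OOOOOO#O+.............................................+
204 ....#++++++..............................++++OOOOOO+...............................................+
206 ....+######+..+.................................O++.................................................
208 ......++++..........................................................................................
210 ...+++...++.....+...................................................................................
212 ...++++++++.......+.................................................................................
```

The pictures and the earlier grip (24 mm is the cap, not the 28 mm body) agree: the fingertips really end about 5 mm above the reported TCP, not 25 mm below it. I therefore closed just above the fin. I'll open here, go about 26 mm lower, and close.

Emit:
arm_command([
  {"slide": [0,0,0],"spin": 0,"grip": 0.1},
  {"slide": [0,0,0],"spin": 0,"grip": 0.1},
  {"slide": [0,0,0],"spin": 0,"grip": 0.1},
  {"slide": [0,0,0],"spin": 0,"grip": 0.1},
  {"slide": [0,0,0],"spin": 0,"grip": 0.1},
  {"slide": [0,0,0.024],"spin": 0,"grip": 0.1},
  {"slide": [0,0,0.024],"spin": 0,"grip": 0.1},
  {"slide": [0,0,0],"spin": 0,"grip": 0.1},
])

```text
time: 15.98
tool_pos: [0.5407, 0.3332, 0.0439]
ee_rot: [-3.137, -0.001, 2.35]
wrist_force: [0.7, -0.1, -0.2]
width: 0.0424
finger_force: 0.0
```

Emit:
arm_command([
  {"slide": [0,0,0],"spin": 0,"grip": 1},
  {"slide": [0,0,0],"spin": 0,"grip": 1},
  {"slide": [0,0,0],"spin": 0,"grip": 1},
  {"slide": [0,0,0],"spin": 0,"grip": 1},
  {"slide": [0,0,0],"spin": 0,"grip": 1},
  {"slide": [0,0,0],"spin": 0,"grip": 1},
])

```text
time: 16.73
tool_pos: [0.5425, 0.3342, 0.0469]
ee_rot: [3.14, 0.0, 2.35]
wrist_force: [1.4, 1.3, 0.4]
width: 0.0157
finger_force: 30.0
```

The fin is gripped (15.7 mm, 30 N). Next: lift and carry it to the bay.

Emit:
arm_command([
  {"slide": [0,0,-0.06],"spin": 0,"grip": 1},
  {"slide": [0,0,-0.1],"spin": 0,"grip": 1},
  {"slide": [0,0,-0.1],"spin": 0,"grip": 1},
  {"slide": [0,0,-0.06],"spin": 0,"grip": 1},
  {"slide": [-0.06,-0.044,0],"spin": 0,"grip": 1},
  {"slide": [-0.08,-0.058,0],"spin": 0,"grip": 1},
  {"slide": [-0.08,-0.058,0],"spin": 0,"grip": 1},
  {"slide": [-0.08,-0.058,0],"spin": 0,"grip": 1},
  {"slide": [-0.08,-0.058,0],"spin": 0,"grip": 1},
  {"slide": [-0.08,-0.058,0],"spin": 0,"grip": 1},
])

```text
time: 17.98
tool_pos: [0.5842, 0.0513, 0.2052]
ee_rot: [-3.139, -0.002, 2.35]
wrist_force: [-0.3, -0.1, -2.8]
width: 0.0156
finger_force: 30.0
```

Emit:
arm_command([
  {"slide": [-0.08,-0.058,0],"spin": 0,"grip": 1},
  {"slide": [-0.08,-0.058,0],"spin": 0,"grip": 1},
  {"slide": [-0.08,-0.058,0],"spin": 0,"grip": 1},
  {"slide": [0,0,0],"spin": -1,"grip": 1},
  {"slide": [0,0,0],"spin": -1,"grip": 1},
  {"slide": [0,0,0],"spin": -1,"grip": 1},
  {"slide": [0,0,0],"spin": -1,"grip": 1},
  {"slide": [0,0,0],"spin": -1,"grip": 1},
  {"slide": [0,0,0],"spin": -1,"grip": 1},
  {"slide": [0,0,0],"spin": -0.37,"grip": 1},
])

```text
time: 19.23
tool_pos: [0.6067, -0.0935, 0.2052]
ee_rot: [-3.141, -0.003, 2.907]
wrist_force: [0.1, -0.0, -2.7]
width: 0.0156
finger_force: 30.0
```

```bash
python3 - <<'E'
from mod import *
o=sensors.get_obs(); t=np.array(o["tool_pos"]); R=RR(o["ee_rot"]); print(t,o["ee_rot"])
c=camera_info("wrist"); im=snapshot("wrist")[:,:,::-1].copy(); cv2.imwrite("pics/w6.png",im)
# block in tool: module x=-toolx, TCP at module (-2.1,0,46.9)
def M(x,y,z): return t+R@(np.array([-(x+2.1),y,46.9-z])/1e3)
for n,q in dict(lipR=(-64,25,5),lipL=(-64,-25,5),topR=(-48,30,40),topL=(-48,-30,40)).items(): print(n,np.round(proj("w",M(*q),c),1))
k=omask(im)
for y in range(60,215,5):
    xs=np.flatnonzero(k[y]); 
    if len(xs): 
        g=np.split(xs,np.flatnonzero(np.diff(xs)>6)+1); print(y,[(int(a[0]),int(a[-1])) for a in g if len(a)>5])
E
```

```text
[ 0.60668232 -0.0934711   0.20520126] [-3.14139053e+00 -2.85343229e-03  2.90669485e+00]
lipR [365.3 132.5]
lipL [293.1 132.5]
topR [379.2 163. ]
topL [279.2 163. ]
60 []
125 [(185, 228), (246, 289)]
130 [(185, 229), (247, 289)]
135 [(167, 223), (233, 364)]
140 [(181, 208), (248, 275), (287, 364)]
145 [(182, 208), (249, 275), (288, 364)]
150 [(169, 224), (234, 364)]
155 [(169, 195), (203, 255), (265, 364)]
160 [(170, 197), (204, 211), (221, 239), (248, 277), (285, 373)]
165 [(171, 210), (223, 237), (248, 377)]
170 [(171, 377)]
175 [(172, 286), (304, 353), (372, 377)]
180 [(172, 214), (221, 241), (248, 284), (306, 351)]
185 [(173, 212), (225, 238), (250, 285), (306, 352)]
190 [(174, 214), (223, 242), (249, 288), (302, 355), (369, 377)]
195 [(174, 376)]
200 [(175, 216), (223, 376)]
205 [(190, 213), (227, 240), (253, 376)]
210 [(176, 216), (224, 242), (250, 288), (305, 353), (370, 376)]
```

The block is level and straight in the grip to about 1 mm. I'll lower its +x end until it is just above the catch.

Emit:
arm_command([
  {"slide": [-0.003,0,0.06],"spin": 0,"grip": 1},
  {"slide": [0,0,0.08],"spin": 0,"grip": 1},
  {"slide": [0,0,0.06],"spin": 0,"grip": 1},
  {"slide": [0,0,0.034],"spin": 0,"grip": 1},
  {"slide": [0,0,0],"spin": 0,"grip": 1},
])

```text
time: 19.9
tool_pos: [0.6079, -0.0937, 0.0879]
ee_rot: [-3.142, -0.003, 2.906]
wrist_force: [0.1, -0.6, -2.0]
width: 0.0158
finger_force: 30.0
```

Emit:
arm_command([
  {"slide": [0,0,0.008],"spin": 0,"grip": 1},
  {"slide": [0,0,0.006],"spin": 0,"grip": 1},
  {"slide": [0,0,0],"spin": 0,"grip": 1},
])

```text
time: 20.27
tool_pos: [0.6092, -0.094, 0.0831]
ee_rot: [-3.141, 0.001, 2.906]
wrist_force: [0.3, -1.2, -2.0]
width: 0.016
finger_force: 30.0
```

Emit:
arm_command([
  {"slide": [0,0,0.004],"spin": 0,"grip": 1},
  {"slide": [0,0,0.004],"spin": 0,"grip": 1},
  {"slide": [0,0,0],"spin": 0,"grip": 1},
])

```text
time: 20.65
tool_pos: [0.6092, -0.0939, 0.0806]
ee_rot: [-3.142, 0.002, 2.906]
wrist_force: [-2.7, 1.0, 6.6]
width: 0.0159
finger_force: 30.0
```

Emit:
arm_command([
  {"slide": [0,0,0.004],"spin": 0,"grip": 1},
  {"slide": [0,0,0.004],"spin": 0,"grip": 1},
  {"slide": [0,0,0],"spin": 0,"grip": 1},
])

```text
time: 21.02
tool_pos: [0.6091, -0.0938, 0.0803]
ee_rot: [-3.141, 0.003, 2.906]
wrist_force: [-9.4, 2.8, 18.1]
width: 0.0155
finger_force: 30.0
```

The underside is resting on the catch and the grip is too stiff to pivot. I'll ease the pressure and loosen the grip slightly, so the lip end sinks to the floor between the fingers.

Emit:
arm_command([
  {"slide": [0,0,-0.009],"spin": 0,"grip": 1},
  {"slide": [0,0,0],"spin": 0,"grip": 0.66},
  {"slide": [0,0,0],"spin": 0,"grip": 0.64},
  {"slide": [0,0,0],"spin": 0,"grip": 0.62},
])

```text
time: 21.52
tool_pos: [0.6088, -0.0939, 0.0781]
ee_rot: [-3.142, -0.001, 2.906]
wrist_force: [-0.6, 0.1, -0.7]
width: 0.0185
finger_force: 0.0
```

```bash
cat > see.py <<'E'
from mod import *
import sys
# fit block pose in the dock frame from the wrist + scene silhouettes of the lip/far end: print orange rows
o=sensors.get_obs(); t=np.array(o["tool_pos"]); print(o["time"],t,o["ee_rot"],o["wrist_force"],o["width"])
D=np.array([.58133,-.1605,-.2356]); Rd=Rotation.from_euler("z",D[2])
def BW(x,y,z,bx,tilt,piv=(-64,0),lz=0,by=0): # block point -> world; block placed with lip lower edge at bay (bx,by,lz), tilt +x end up
    c,s=np.cos(tilt),np.sin(tilt); dx,dz=x+64,z
    return Rd.apply(np.array([bx+c*dx-s*dz,70+by+y,10+lz+s*dx+c*dz])/1e3)+[D[0],D[1],0]
c=camera_info("wrist"); im=snapshot("wrist")[:,:,::-1].copy(); k=omask(im)
tag=sys.argv[1]; cv2.imwrite(f"pics/{tag}.png",im); cv2.imwrite(f"pics/{tag}s.png",snapshot("scene")[:,:,::-1])
lo=at; 
for bx,ti in((-50,0),(-48,.23),(-64,.23),(-64,.09),(-64,0)):
    print(bx,ti,"lip edge",np.round(proj("w",BW(-64,25,5,bx,ti),c)),"top edge",np.round(proj("w",BW(-48,30,40,bx,ti),c)),np.round(proj("w",BW(48,30,40,bx,ti),c)))
for y in range(40,230,6):
    xs=np.flatnonzero(k[y])
    if len(xs):
        g=np.split(xs,np.flatnonzero(np.diff(xs)>6)+1); print(y,[(int(a[0]),int(a[-1])) for a in g if len(a)>5])
E
python3 see.py w7
```

```text
21.525 [ 0.60876463 -0.0939414   0.07811578] [-3.14152810e+00 -8.33393894e-04  2.90597948e+00] [-0.56088606  0.1001299  -0.70487974] 0.018527437142097997
-50 0 lip edge [361. 132.] top edge [373. 159.] [368. 289.]
-48 0.23 lip edge [361. 133.] top edge [374. 148.] [373. 295.]
-64 0.23 lip edge [361. 111.] top edge [375. 123.] [374. 273.]
-64 0.09 lip edge [361. 112.] top edge [374. 132.] [371. 273.]
-64 0 lip edge [361. 113.] top edge [373. 138.] [369. 272.]
130 [(110, 176), (203, 269)]
136 [(297, 361)]
142 [(69, 160), (176, 267), (297, 361)]
148 [(71, 76), (90, 140), (152, 161), (177, 183), (197, 247), (260, 267), (297, 361)]
154 [(95, 137), (157, 171), (202, 243), (284, 374)]
160 [(95, 138), (157, 181), (202, 244), (263, 268), (284, 289), (306, 352), (369, 374)]
166 [(74, 268), (308, 349)]
172 [(76, 277), (284, 289), (307, 351)]
178 [(77, 277), (284, 374)]
184 [(72, 247), (263, 277), (284, 374)]
190 [(73, 245), (266, 374)]
196 [(74, 248), (263, 288), (307, 351)]
202 [(75, 287), (308, 350)]
208 [(77, 290), (305, 353), (368, 374)]
214 [(78, 148), (162, 251), (259, 374)]
220 [(79, 146), (166, 248), (267, 374)]
226 [(80, 148), (165, 250), (265, 294), (301, 356), (364, 373)]
```

```bash
cat >> see.py <<'E'
lip=[int(np.flatnonzero(k[100:,u])[0])+100 for u in(310,325,340,350)]; top=[int(np.flatnonzero(k[100:,u])[0])+100 for u in(368,370,372)]
right=[int(np.flatnonzero(k[y,300:420])[-1])+300 for y in(140,145,180,186,216)]
print("lip rows",lip,"top rows",top,"right",right)
from scipy.optimize import least_squares
f=lambda p:[proj("w",BW(-64,10,5,p[0]*100,p[1]),c)[1]-np.median(lip),proj("w",BW(-48,29,40,p[0]*100,p[1]),c)[1]-np.median(top)]
r=least_squares(f,[-.55,.15]); print("lip at bay x",r.x[0]*100,"tilt",r.x[1])
E
python3 see.py w8 | tail -2
```

```text
lip rows [136, 136, 136, 136] top rows [151, 151, 151] right [361, 361, 374, 373, 373]
lip at bay x -45.9772944573615 tilt 0.24095475792260632
```

The block now rests tilted at 0.24 rad on the catch, with its lip on the floor at bay x ≈ −46. I'll regrip and slide it 17 mm towards the rail.

Emit:
arm_command([
  {"slide": [0,0,0],"spin": 0,"grip": 1},
  {"slide": [0,0,0],"spin": 0,"grip": 1},
  {"slide": [0,0,0],"spin": 0,"grip": 1},
  {"slide": [0.01,0,0],"spin": 0,"grip": 1},
  {"slide": [0.01,0,0],"spin": 0,"grip": 1},
  {"slide": [0.008,0,0],"spin": 0,"grip": 1},
  {"slide": [0.006,0,0],"spin": 0,"grip": 1},
  {"slide": [0,0,0],"spin": 0,"grip": 1},
])

```text
time: 22.72
tool_pos: [0.5925, -0.09, 0.0793]
ee_rot: [-3.142, 0.001, 2.906]
wrist_force: [-0.3, 0.6, -2.6]
width: 0.0156
finger_force: 30.0
```

```bash
python3 see.py w9 | sed -n '1p;$p' ; python3 see.py w9 | tail -2
```

```text
22.725 [ 0.59249391 -0.08999893  0.07926664] [-3.14151734e+00  9.71401376e-04  2.90596717e+00] [-0.32889917  0.56800773 -2.62804471] 0.015620411118048834
226 [(82, 294), (302, 356), (364, 373)]
220 [(81, 251), (263, 373)]
226 [(82, 293), (302, 356), (364, 373)]Traceback (most recent call last):
  File "see.py", line 19, in <module>
    right=[int(np.flatnonzero(k[y,300:420])[-1])+300 for y in(140,145,180,186,216)]
               ~~~~~~~~~~~~~~~~~~~~~~~~~~~~^^^^
IndexError: index -1 is out of bounds for axis 0 with size 0
Traceback (most recent call last):
  File "see.py", line 19, in <module>
    right=[int(np.flatnonzero(k[y,300:420])[-1])+300 for y in(140,145,180,186,216)]
               ~~~~~~~~~~~~~~~~~~~~~~~~~~~~^^^^
IndexError: index -1 is out of bounds for axis 0 with size 0
```

Emit:
arm_command([
  {"slide": [0.002,0,0.003],"spin": 0,"grip": 1},
  {"slide": [0.002,0,0],"spin": 0,"grip": 1},
  {"slide": [0.002,0,0],"spin": 0,"grip": 1},
  {"slide": [0,0,0],"spin": 0,"grip": 1},
])

```text
time: 23.42
tool_pos: [0.5916, -0.0898, 0.0793]
ee_rot: [-3.142, 0.006, 2.906]
wrist_force: [4.0, -1.7, 2.9]
width: 0.0153
finger_force: 30.0
```

```bash
sed -i 's/^right=.*/right=0/; s/^lip=.*/f1=lambda u:(list(np.flatnonzero(k[100:,u]))+[0])[0]+100\nlip=[f1(u) for u in(310,325,340,350)]; top=[f1(u) for u in(368,370,372)]/' see.py; python3 see.py w10 | tail -2
```

```text
lip rows [np.int64(151), np.int64(151), np.int64(151), np.int64(151)] top rows [np.int64(152), np.int64(152), np.int64(152)] right 0
lip at bay x -50.25387688419368 tilt 0.5288064707790563
```

The block is against the slot wall (4 N) with the lip hidden under the rail, so it is hooked and tilted. I'll let go, rise, close the fingers and move over the thumb pad.

Emit:
arm_command([
  {"slide": [0,0,0],"spin": 0,"grip": 0.64},
  {"slide": [0,0,0],"spin": 0,"grip": 0.55},
  {"slide": [0,0,0],"spin": 0,"grip": 0.5},
  {"slide": [0,0,0],"spin": 0,"grip": 0.5},
  {"slide": [0,0,-0.05],"spin": 0,"grip": 0.5},
  {"slide": [0,0,-0.07],"spin": 0,"grip": 0.5},
  {"slide": [0,0,0],"spin": 0,"grip": 1},
  {"slide": [-0.04,0,0],"spin": 0,"grip": 1},
  {"slide": [-0.047,0,0],"spin": 0,"grip": 1},
  {"slide": [0,0,0],"spin": 0,"grip": 1},
])

```text
time: 24.78
tool_pos: [0.6316, -0.0995, 0.1352]
ee_rot: [-3.141, -0.003, 2.906]
wrist_force: [-0.2, -0.6, -0.2]
width: 0.0006
finger_force: 0.0
```

```bash
python3 see.py w11 | sed -n '1,6p'; python3 - <<'E'
from mod import *
s=cv2.imread("pics/w11s.png"); o=omask(s)
D=np.array([.58133,-.1605,-.2356]); Rd=Rotation.from_euler("z",D[2])
for ti in(0,.09,.24):
    def P(x,y,z): return proj("scene",Rd.apply(np.array([-64.5+np.cos(ti)*(x+64)-np.sin(ti)*z,70+y,10+np.sin(ti)*(x+64)+np.cos(ti)*z])/1e3)+[D[0],D[1],0])
    print(ti,"top far edge",np.round(P(48,-30,40),1),np.round(P(48,30,40),1),"bottom",np.round(P(48,0,0),1))
u0,v0=map(int,P(48,0,20))
for v in range(v0-35,v0+26): print(v,u0-30,"".join("O" if o[v,u] else ("#" if s[v,u].max()<75 else ".") for u in range(u0-45,u0+25)))
E
```

```text
24.775 [ 0.63155927 -0.09948536  0.13516191] [-3.1414813  -0.0032439   2.90588064] [-0.19230406 -0.59454912 -0.17426864] 0.0005714550103379388
-50 0 lip edge [355. 103.] top edge [364. 122.] [361. 232.]
-48 0.23 lip edge [355. 104.] top edge [365. 112.] [365. 231.]
-64 0.23 lip edge [356.  85.] top edge [366.  91.] [365. 212.]
-64 0.09 lip edge [356.  86.] top edge [365.  99.] [363. 216.]
-64 0 lip edge [356.  87.] top edge [365. 104.] [362. 217.]
0 top far edge [263.3 216. ] [281.5 217.4] bottom [273.  225.3]
0.09 top far edge [263.4 212.9] [281.6 214.4] bottom [272.9 223.1]
0.24 top far edge [263.5 207.6] [281.9 209. ] bottom [272.8 218.9]
178 242 ............................................#.........................
179 242 ............................................#.........................
180 242 ............................................#.........................
181 242 ............................................#....#....................
182 242 ............................................##...#....................
183 242 ............................................##.
[... 3668 characters left out ...]
....................................................................
231 242 ......................................................................
232 242 ......................................................................
233 242 ......................................................................
234 242 ......................................................................
235 242 ......................................................................
236 242 ......................................................................
237 242 ......................................................................
238 242 ......................................................................
```

The block sits in the bay with its outer end still slightly raised. I'll press the thumb pad with the closed fingertips.

Emit:
arm_command([
  {"slide": [-0.003,0,0.05],"spin": 0,"grip": 1},
  {"slide": [0,0,0.06],"spin": 0,"grip": 1},
  {"slide": [0,0,0.022],"spin": 0,"grip": 1},
  {"slide": [0,0,0],"spin": 0,"grip": 1},
])

```text
time: 25.38
tool_pos: [0.6322, -0.0995, 0.0706]
ee_rot: [-3.142, -0.002, 2.906]
wrist_force: [-0.6, -0.3, -0.9]
width: 0.0005
finger_force: 0.0
```

Emit:
arm_command([
  {"slide": [0,0,0.006],"spin": 0,"grip": 1},
  {"slide": [0,0,0.006],"spin": 0,"grip": 1},
  {"slide": [0,0,0.006],"spin": 0,"grip": 1},
  {"slide": [0,0,0],"spin": 0,"grip": 1},
])

```text
time: 25.88
tool_pos: [0.6331, -0.0998, 0.0623]
ee_rot: [-3.141, -0.0, 2.906]
wrist_force: [-0.2, 0.3, -0.5]
width: 0.0006
finger_force: 0.0
```

Emit:
arm_command([
  {"slide": [0,0,0.006],"spin": 0,"grip": 1},
  {"slide": [0,0,0.006],"spin": 0,"grip": 1},
  {"slide": [0,0,0.004],"spin": 0,"grip": 1},
  {"slide": [0,0,0],"spin": 0,"grip": 1},
])

```text
time: 26.38
tool_pos: [0.6332, -0.0998, 0.0545]
ee_rot: [-3.142, -0.0, 2.906]
wrist_force: [0.1, 0.1, 0.3]
width: 0.0006
finger_force: 0.2
```

Emit:
arm_command([
  {"slide": [0,0,0.004],"spin": 0,"grip": 1},
  {"slide": [0,0,0.004],"spin": 0,"grip": 1},
  {"slide": [0,0,0],"spin": 0,"grip": 1},
])

```text
time: 26.75
tool_pos: [0.6331, -0.0997, 0.0501]
ee_rot: [-3.141, -0.0, 2.906]
wrist_force: [-0.2, 0.1, -0.3]
width: 0.0005
finger_force: 0.0
```

Emit:
arm_command([
  {"slide": [0,0,0.004],"spin": 0,"grip": 1},
  {"slide": [0,0,0.004],"spin": 0,"grip": 1},
  {"slide": [0,0,0],"spin": 0,"grip": 1},
])

```text
time: 27.12
tool_pos: [0.6332, -0.0998, 0.0463]
ee_rot: [-3.141, -0.0, 2.906]
wrist_force: [-0.4, -0.7, 1.3]
width: 0.0001
finger_force: 0.4
```

Emit:
arm_command([
  {"slide": [0,0,0.004],"spin": 0,"grip": 1},
  {"slide": [0,0,0.004],"spin": 0,"grip": 1},
  {"slide": [0,0,0],"spin": 0,"grip": 1},
])

```text
time: 27.5
tool_pos: [0.6335, -0.0998, 0.0463]
ee_rot: [-3.141, 0.002, 2.906]
wrist_force: [-5.1, 0.7, 13.4]
width: 0.0004
finger_force: 6.6
```

Emit:
arm_command([
  {"slide": [0,0,0.004],"spin": 0,"grip": 1},
  {"slide": [0,0,0.002],"spin": 0,"grip": 1},
  {"slide": [0,0,0],"spin": 0,"grip": 1},
])

```text
time: 27.88
tool_pos: [0.634, -0.0999, 0.0463]
ee_rot: [-3.141, 0.004, 2.906]
wrist_force: [-8.3, 2.0, 22.2]
width: 0.0002
finger_force: 11.0
```

Contact came at the height expected for a flat block (pad about 50 mm over the bench). I'll lift off and measure whether it has already clicked in.

Emit:
arm_command([
  {"slide": [0,0,-0.03],"spin": 0,"grip": 1},
  {"slide": [0,0,-0.1],"spin": 0,"grip": 1},
  {"slide": [0,0,-0.12],"spin": 0,"grip": 1},
  {"slide": [0,0,-0.12],"spin": 0,"grip": 1},
  {"slide": [0,0,0],"spin": 0,"grip": 1},
])

```text
time: 28.5
tool_pos: [0.636, -0.1004, 0.2321]
ee_rot: [-3.141, 0.013, 2.906]
wrist_force: [0.3, -0.5, -0.3]
width: 0.0005
finger_force: 0.0
```

```bash
cat > tilt.py <<'E'
from mod import *
D=np.array([.58133,-.1605,-.2356]); Rd=Rotation.from_euler("z",D[2])
o=sensors.get_obs(); print(o["time"],o["tool_pos"],o["width"])
c=camera_info("wrist"); im=snapshot("wrist")[:,:,::-1].copy(); cv2.imwrite("pics/w12.png",im); cv2.imwrite("pics/w12s.png",snapshot("scene")[:,:,::-1])
k=omask(im)
def P(x,y,z,ti,lx=-64.5): return np.round(proj("w",Rd.apply(np.array([lx+np.cos(ti)*(x+64)-np.sin(ti)*z,70+y,10+np.sin(ti)*(x+64)+np.cos(ti)*z])/1e3)+[D[0],D[1],0],c),1)
for ti in(0,.09): print(ti,"near +y",P(-48,30,40,ti),"far +y",P(48,30,40,ti),"far -y",P(48,-30,40,ti),"fin far",P(14,0,72,ti),"fin near",P(-26,0,72,ti))
q=P(48,0,40,0); print("catch inner edge", np.round(proj("w",Rd.apply([.05,.07,.034])+[D[0],D[1],0],c),1))
x1=int(P(0,30,40,0)[0]); x0=int(P(0,-30,40,0)[0])
for y in range(int(P(-48,0,40,0)[1])-22,min(399,int(q[1])+16),3):
    print(y,"".join("O" if k[y,u] else("#" if im[y,u].max()<75 else(":" if im[y,u].max()<120 else".")) for u in range(x0-30,x1+25)))
print("cols from",x0-30)
E
python3 tilt.py
```

```text
28.5 [ 0.63601059 -0.10043431  0.23205647] 0.0005035195834911209
0 near +y [355.5  99. ] far +y [353.6 184.8] far -y [302.5 184.8] fin far [328.  160.1] fin near [327.9 120.8]
0.09 near +y [355.7  95.5] far +y [354.3 183.3] far -y [301.7 183.3] fin far [327.9 154.5] fin near [327.9 114.1]
catch inner edge [328.1 183.8]
77 ...........................................................::::.::::::::::::.::....:::.....:................
80 ............................................................::::.::::::::::.:.:.::::::#.....................
83 .............................................................::::::.::::.::::.:::::#::......................
86 ............................................................::::::::::::::::.:::............................
89 ............................................................::::::::::::::::::::..........:.................
92 ...........................................................::::::::::::::::::::::...........................
95 OOOOOOOOOOOOOOOOOOOO::................OOOOOOOOOOOOOOOOOOOOOOOOOOOOOOOOOOOOOOOOO:........................
[... 3159 characters left out ...]
::::::..
182 OOOOOOOOOOOOOOOOOOOOOOOO:::::::::OOOOOOOOOOOOOOOOOOOOOOOOOOOOOOOOOOOOOOOOOOOOOOOOOO::::.....................
185 ................::::::..........................................::::::::::............:.....................
188 .................:#::.................................................:::.:...........:.....................
191 .................::.........................................................................................
194 ............................................................................................................
197 ............................................................................................................
cols from 271
```

The block matches its locked neighbours: same stud rows, same taper, straight, and the pad at about 50 mm over the bench. It took 22 N without moving, so it is seated. I'll hand in.

```bash
python3 -c "
from bench import ticket
print(ticket.close_job())"
```

```text
the job is handed in; nothing more can be done
None
```

I handed in the job at about 28.5 s. The bottle stood upright on the tray after release, and the block is hooked under the rail, flat and straight in the bay. I judged the click from its height and its match to the locked neighbours, as the foot can't be seen; the judge returned no verdict.

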